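# Load the recipe boards into the lever arch stand and set it for reading

## Task

Get the lever arch recipe stand ready for the cook: bring its side lever back until the plate lies fully flat, lift the ring lever so that the rings spring wide open, and slip every recipe board lying on the shelf down over the two posts, so that they pile up flat on the plate with their tabs overhanging its front edge. Then press the ring lever fully down to shut the rings, and last set the side lever so that the plate stands tipped up at 30 degrees, with all the boards still on it. Leave the jar, spatula, spoon rest and ladle in their line undisturbed.

Things in the scene. Friction and masses are not known exactly. Their poses are not given: they have to be found in the camera images.
- stand: recipe stand fixed to the shelf: steel foot 190 x 160 mm, two cheeks, between them a tilting aluminium plate. Origin: centre of the underside; +x is its front (roughly world +x), +y its left. The plate's pivot axis runs along y at x = 20, z = 52 mm. Ring mechanism at the plate's -x end; the boards' tabs overhang the +x edge
- plate (a joint): tilt of the plate in rad: 0 = flat on its stop (the range ends there), growing to 0.9 as the ring end (-x) rises and the front dips. Stiff friction hinge, about 0.9 N m: stays where it is left. The side lever is fixed to the plate's shaft and turns with it one to one; a quadrant beside it has a tick every 10 degrees
- tilt_knob (a point): centre of the black 28 mm ball on the end of the side lever, 92 mm left (y) of the stand's middle, 115 mm from the plate's pivot axis. With the plate flat the lever leans 0.44 rad from upright towards the stand's -x; tipping the plate up swings it towards +x by the same angle. Takes 8 to 13 N. Pinch it from above, fingers before and behind it in x
- seat (a point): point on the plate's top face where the origin of a board on the posts lies (boards pile up 8 mm each); plate's axes: x to the front edge, z out of the plate. With the plate flat: straight above the stand's origin, 62 mm above the shelf. The plate reaches from x = -105 to +45 mm and 68 mm either side, so board tabs overhang its front edge
- post_left (a point): tip of the left fixed steel post (6 mm thick, slightly pointed, 45 mm tall above the plate, 80 mm apart, at x = -35 mm from the seat); the boards' holes go down over the posts
- post_right (a point): tip of the right fixed steel post (6 mm thick, slightly pointed, 45 mm tall above the plate, 80 mm apart, at x = -35 mm from the seat); the boards' holes go down over the posts
- ring_lever (a joint): angle of the lever arch lever, rad: 0 = down, rings shut (two curved arches meet the post tips); 1.3 = up, arches swung back 50 degrees to -x, clear of the posts. Axis along the plate's y. An over-centre spring pulls it shut below about 0.4 rad and throws it open above that; it takes about 4 N at the tip either way
- lever_tip (a point): centre of the rolled finger end of the ring lever: 12 mm thick, 26 mm wide (y), 66 mm from the lever's pivot, which with a flat plate is at x = -75, z = 82 mm in the stand's frame. Shut, the lever points to -x and 0.21 rad upward; it swings up towards +x. Arches stand 40 mm either side of it: open the fingers at most 40 mm round the roll
- board1: white rigid plastic board, 8 mm thick, flat on the shelf: panel 90 (x) by 110 mm (y); flat tab 36 mm wide (y) in the middle of its +x edge, from x = 45 to 82 mm, to be pinched by its sides; two 14 mm holes at x = -35, y = +40 and -40 mm. Origin: centre of the panel's underside. About 80 to 130 g. All boards alike but for the picture. None if absent from this start
- board2: white rigid plastic board, 8 mm thick, flat on the shelf: panel 90 (x) by 110 mm (y); flat tab 36 mm wide (y) in the middle of its +x edge, from x = 45 to 82 mm, to be pinched by its sides; two 14 mm holes at x = -35, y = +40 and -40 mm. Origin: centre of the panel's underside. About 80 to 130 g. All boards alike but for the picture. None if absent from this start
- board3: white rigid plastic board, 8 mm thick, flat on the shelf: panel 90 (x) by 110 mm (y); flat tab 36 mm wide (y) in the middle of its +x edge, from x = 45 to 82 mm, to be pinched by its sides; two 14 mm holes at x = -35, y = +40 and -40 mm. Origin: centre of the panel's underside. About 80 to 130 g. All boards alike but for the picture. None if absent from this start
- board4: white rigid plastic board, 8 mm thick, flat on the shelf: panel 90 (x) by 110 mm (y); flat tab 36 mm wide (y) in the middle of its +x edge, from x = 45 to 82 mm, to be pinched by its sides; two 14 mm holes at x = -35, y = +40 and -40 mm. Origin: centre of the panel's underside. About 80 to 130 g. All boards alike but for the picture. None if absent from this start
- jar: closed glass jar with metal cap, 76 mm across, 120 mm tall, at the far lip of the shelf; bystander; origin: centre of its underside
- spatula: wooden spatula, 285 mm long, lying along y at the far lip; bystander; origin near its middle, on its underside
- spoon_rest: white ceramic spoon rest, a round dish 100 mm across with a stub, at the far lip; bystander; origin: centre of the dish's underside
- ladle: aluminium ladle, 250 mm long, bowl 84 mm across, lying along y at the far lip; bystander; origin: under the end of its handle, the bowl away to the right (-y)
Not all that is in view belongs to the job. What is shaped like the board3 but orange is not meant.

How it is judged:
By the outcome, as a careful person would: the job done as asked, in the order asked, and still so for the second after the job is handed in, with the robot touching nothing.
Of board1, board2, board3, board4 only 2 to 4 are there at a start; the rules pass over those that are not, and their reading is None.
At some moment in a run one of board1, board2, board3, board4 may be knocked a few centimetres aside while the robot is not near it.
It also fails if it takes over 210 s, if anything falls off the work surface, if the arm or the gripper's body presses on something with over 40 N, if the wrist force passes 120 N, or if a joint passes its speed limit or range.

## Robot

A 7-joint arm with a two-finger parallel gripper is mounted at the origin on the work surface. World frame = base frame: x ahead of the robot, y to its left, z up, the work surface at z = 0. Lengths are in m, angles in rad, forces in N, time in s.
With the tool pointing down it reaches from about 0.425 to 0.8 m from the base axis. Payload 8.3 kg.
Tool frame: the origin (TCP) lies between the finger pads; the fingertips stand 25 mm ahead of it and the grasp point (between the pads) lies 6 mm ahead of it; z points along the fingers, y is the line along which they close (so a half turn about z gives the same grasp; the last joint's range is limited). The gripper opens to 85 mm and grips with 20 to 120 N. Pads are 22 mm wide; open, the fingers measure 114 mm over their backs; the gripper's body (76 mm by 85 mm) begins 54 mm behind the grasp point. The pads swing forward as they close: fully open they stand 13 mm farther back than shut.
Start: joints at [1.252, 0.383, 0.016, 1.37, -0.006, 1.388, -0.046], TCP at [0.158, -0.605, 0.256] pointing down, gripper open.
Joint ranges: [-2.95, 2.95], [-0.25, 2.06], [-1.52, 1.56], [0.18, 2.33], [-1.44, 4.58], [0.02, 2.06], [-3.01, 3.01]. Speed limits (rad/s): [2.39, 2.39, 3.01, 3.01, 3.14, 3.14, 3.14].

## Interface

Orientations are given as a rotation vector (axis times angle).
In Python, from bench import monitor, read_camera, get_calibration, finish_job gives the robot as it stands.
- The arm moves only by the tool move_arm, never from a script. Its argument "deltas" is a list that holds one entry, the list of rows, each a list of 7 numbers: the opening, from -1 (shut) to 1 (fully open), then the shift along the tool's x, y, z in mm, then the turn, a rotation vector about the tool's x, y, z in rad. In form: [[[claw, x, y, z, wx, wy, wz], ...]]. A call has 1 to 10 rows; each row shifts and turns the commanded pose from where the row before left it, along the tool's axes as they then stand; what a row does not reach is not made up. A row lasts 1/12 s, in which the tool goes at most 41.7 mm and 7.16 degrees, less where a joint would pass 70% of its speed; a pose out of reach is approached as far as the arm can. A call with a gripper value outside its range is refused whole. The fingers move at their own pace and stop on an object; "grip_force" is the grip in N (left out, the last holds). Time passes only in rows, so rows that do not move let the fingers close. It gives the time, the measured TCP pose, the force, the opening and the grip force at its end, in the units of the state.
- monitor.observe(): the state, without advancing time (a new reading comes with each control period).
- read_camera(name): name is "scene" or "side" or "wrist"; returns the picture (400x640x3 uint8, red, green, blue); there is no depth.
- get_calibration(name): a dict with "camera_matrix" (3x3 intrinsics, pixels), "k1" (the pictures are not rectified: a ray, as slopes to the right and down, at radius r is drawn at 1 + k1 r^2 times it, then the intrinsics apply), "pose" (4x4, takes a point from camera to world coordinates). Camera axes: x right, y down, z forward; pixel columns grow to the right and rows downward; lengths in m; the calibration is good to about 2 mm. A picture is of the moment at which its call begins: read the wrist's pose just before it. get_calibration takes no time and is no camera call; for the wrist camera it gives the pose at the moment of the call.
- finish_job(): hands the job in; it is judged then, once.
The state is a dict: "clock": time; "joints": joint angles; "joint_velocities": joint speeds; "effort": joint torques, N m; "position": TCP position; "eef_rot": TCP orientation; "force": force on the tool from outside, world axes, zero at the start; "moment": the same for the moment, N m; "gripper_width": finger opening in m; "grasp_force": force on a finger pad.
Only numpy, scipy, OpenCV 4.12 (cv2) and the standard library are available. Lean on these libraries where they do the work, as an engineer would, in place of code of your own. Each camera call takes 0.05 s, during which the arm holds its last target. There are 200 camera calls.

## Working session

There is one attempt and no reset: what is moved stays moved. The work goes in short steps, Python scripts to look and compute and a tool call to move; the robot and the scene stay as the last step left them, time stands still between calls to the robot, and variables do not carry over. Pictures are saved under pics/ and viewed, at most 14 in all, crops included, and the job is handed in when it is done.

Besides the shell and the picture viewer there is one more tool, called after ">>>" as name(argument=value, ...), one argument or row to a line, values as JSON. move_arm: Moves the arm, as the interface text tells. Its arguments: {"type":"object","properties":{"deltas":{"type":"array","items":{"type":"array","items":{"type":"array","items":{"type":"number"}}}},"grip_force":{"type":"number"}},"required":["deltas"]}

```bash
ls; mkdir -p pics
python3 - <<'E'
from bench import monitor, read_camera, get_calibration
import cv2, numpy as np
s=monitor.observe(); print(s)
for n in("scene","side","wrist"):
    c=get_calibration(n); print(n,np.round(c["camera_matrix"],1).tolist(),c["k1"],np.round(c["pose"],3).tolist())
    cv2.imwrite(f"pics/{n}0.png",read_camera(n)[:,:,::-1])
E
```

```text
pics
{'clock': 0.0, 'joints': array([ 1.25210916,  0.38425241,  0.01638608,  1.37118314, -0.00630682,
        1.38822222, -0.04648872]), 'joint_velocities': array([-0.00091551, -0.00077828,  0.00048741,  0.00095474, -0.00013266,
        0.00051249, -0.00021358]), 'effort': array([ 6.57336022e-04, -6.27585912e+01,  8.44549555e-01, -3.71825480e+01,
        1.65566738e-02,  1.42962814e-02, -3.86302941e-05]), 'position': array([ 0.15803957, -0.60419959,  0.25525692]), 'eef_rot': array([-3.11394395e+00, -4.00537861e-01,  4.60263642e-04]), 'force': array([0.00086835, 0.62743434, 0.74713101]), 'moment': array([-0.03390989,  0.0062864 , -0.015873  ]), 'grasp_force': 0.0, 'gripper_width': 0.08552944724524855}
scene [[372.6, 0.0, 326.5], [0.0, 372.6, 204.2], [0.0, 0.0, 1.0]] -0.041679428952842025 [[0.582, 0.646, -0.495, 1.124], [0.813, -0.469, 0.345, -0.404], [-0.009, -0.603, -0.798, 1.008], [0.0, 0.0, 0.0, 1.0]]
side [[482.9, 0.0, 314.0], [0.0, 482.9, 202.1], [0.0, 0.0, 1.0]] -0.09682095165626153 [[-0.699, -0.452, 0.555, -0.074], [-0.715, 0.435, -0.546, 0.623], [0.005, -0.779, -0.627, 0.852], [0.0, 0.0, 0.0, 1.0]]
wrist [[275.4, 0.0, 318.4], [0.0, 275.4, 202.1], [0.0, 0.0, 1.0]] -0.023291147913246244 [[0.253, -0.915, -0.313, 0.239], [-0.967, -0.24, -0.08, -0.583], [-0.002, 0.323, -0.946, 0.374], [0.0, 0.0, 0.0, 1.0]]
```

View pics/scene0.png

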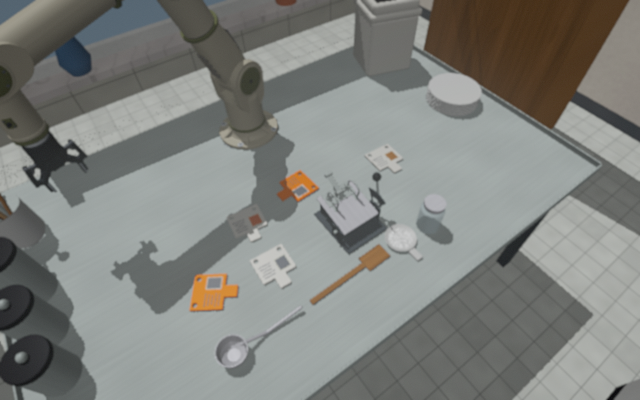

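View pics/side0.png

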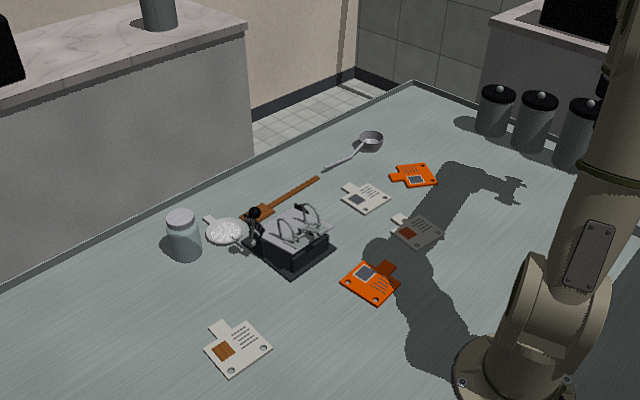

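The scene view shows three white boards at (385,158), (247,222, in shadow) and (272,266). Two orange decoys are at (298,187) and (213,292), and the stand is at about (350,210). The side view shows the same white boards at (237,347), (418,231) and (366,198).

```bash
cat > h.py <<'E'
import cv2, numpy as np
from bench import monitor, read_camera, get_calibration
from scipy.spatial.transform import Rotation as Rot
def dist(k1): return np.array([k1,0,0,0,0.])
def ray(cal,px):
    px=np.atleast_2d(np.array(px,float))
    u=cv2.undistortPoints(px[:,None],cal["camera_matrix"],dist(cal["k1"]))[:,0]
    P=np.array(cal["pose"]); d=np.c_[u,np.ones(len(u))]@P[:3,:3].T
    return P[:3,3],d
def onz(cal,px,z):
    o,d=ray(cal,px); return o+d*((z-o[2])/d[:,2])[:,None]
def tri(c1,p1,c2,p2):
    o1,d1=ray(c1,p1);o2,d2=ray(c2,p2);out=[]
    for a,b in zip(d1,d2):
        t=np.linalg.lstsq(np.c_[a,-b],o2-o1,rcond=None)[0]
        A=o1+t[0]*a;B=o2+t[1]*b; out.append(np.r_[(A+B)/2,np.linalg.norm(A-B)])
    return np.array(out)
def proj(cal,X):
    T=np.linalg.inv(cal["pose"]); r=cv2.Rodrigues(T[:3,:3])[0]
    return cv2.projectPoints(np.atleast_2d(np.array(X,float)),r,T[:3,3],cal["camera_matrix"],dist(cal["k1"]))[0][:,0]
E
python3 - <<'E'
from h import *
a=cv2.imread("pics/scene0.png")[150:260,310:410]; b=cv2.imread("pics/side0.png")[185:285,220:360]
cv2.imwrite("pics/crop1.png",np.hstack([cv2.resize(a,(400,440),interpolation=2),cv2.resize(b,(400,440),interpolation=2)]) if 0 else np.vstack([cv2.resize(a,(0,0),fx=3,fy=3,interpolation=2)[:,:300],]))
A=cv2.resize(a,(0,0),fx=3.6,fy=3.6,interpolation=2);B=cv2.resize(b,(0,0),fx=3.1,fy=3.1,interpolation=2)
C=np.zeros((400,800,3),np.uint8);C[:A.shape[0],:A.shape[1]]=A;C[:B.shape[0],360:360+B.shape[1]]=B
cv2.imwrite("pics/crop1.png",C)
for n in("scene","side"):
    im=cv2.imread(f"pics/{n}0.png");cal=get_calibration(n);hsv=cv2.cvtColor(im,cv2.COLOR_BGR2HSV)
    for (x,y) in ([(385,158),(247,222),(272,266)] if n=="scene" else [(237,347),(418,231),(366,198)]):
        print(n,(x,y),np.round(onz(cal,[(x,y)],0.008)[0],3), hsv[y-25:y+25:10,x-40:x+40:10].tolist()[2])
E
```

```text
scene (385, 158) [0.457 0.328 0.008] [[81, 11, 169], [77, 11, 169], [75, 9, 173], [30, 4, 185], [20, 21, 179], [22, 15, 181], [86, 11, 166], [81, 11, 166]]
scene (247, 222) [ 0.411 -0.224  0.008] [[85, 9, 165], [81, 11, 164], [60, 6, 134], [30, 6, 120], [21, 15, 121], [8, 115, 113], [83, 10, 107], [83, 10, 107]]
scene (272, 266) [ 0.597 -0.24   0.008] [[85, 9, 167], [85, 9, 167], [30, 4, 192], [30, 5, 198], [30, 5, 197], [110, 17, 132], [38, 5, 192], [81, 10, 171]]
side (237, 347) [0.443 0.332 0.008] [[90, 9, 144], [83, 16, 145], [30, 12, 175], [25, 34, 167], [24, 14, 179], [14, 15, 184], [25, 9, 175], [33, 13, 173]]
side (418, 231) [ 0.397 -0.223  0.008] [[83, 16, 145], [81, 13, 137], [27, 14, 166], [45, 23, 88], [135, 20, 52], [30, 9, 85], [86, 28, 64], [90, 9, 136]]
side (366, 198) [ 0.583 -0.23   0.008] [[75, 17, 146], [78, 17, 148], [86, 16, 127], [28, 18, 168], [25, 10, 154], [0, 5, 140], [90, 11, 144], [73, 21, 146]]
```

View pics/crop1.png

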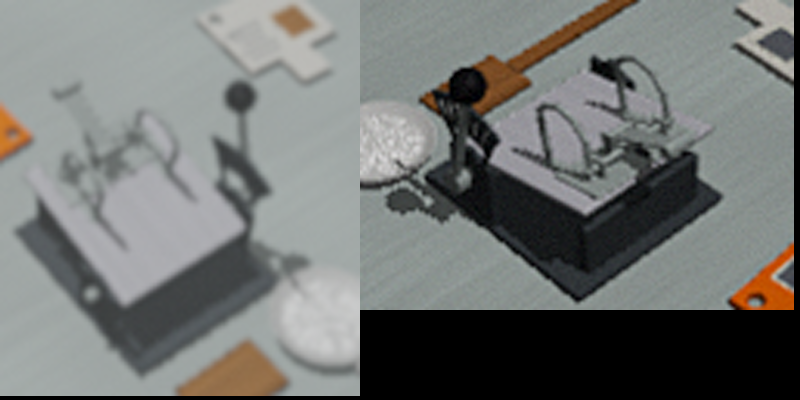

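Run:
```python
from h import *
S=get_calibration("scene");D=get_calibration("side")
a=lambda x,y:(310+x/3.6,150+y/3.6); b=lambda x,y:(220+(x-360)/3.1,185+y/3.1)
print("knob",tri(S,[a(240,97)],D,[b(467,85)]).round(4))
print("tip",tri(S,[a(68,92)],D,[b(700,130)]).round(4))
print("foot scene",onz(S,[a(15,230),a(140,375),a(280,280)],.004).round(4))
print("foot side",onz(D,[b(722,197),b(578,300),b(427,175)],.004).round(4))
W=get_calibration("wrist"); s=monitor.observe()
R=Rot.from_rotvec(s["eef_rot"]).as_matrix(); P=np.array(W["pose"])
print("cam in tool",(R.T@(P[:3,3]-s["position"])).round(4),(R.T@P[:3,:3]).round(3).tolist(),R.round(3).tolist())
```

```text
knob [[0.6032 0.1432 0.1606 0.0023]]
tip [[0.4835 0.0397 0.1287 0.0221]]
foot scene [[ 0.5104 -0.027   0.004 ]
 [ 0.6983 -0.0267  0.004 ]
 [ 0.6951  0.1339  0.004 ]]
foot side [[ 0.5031 -0.0263  0.004 ]
 [ 0.5021  0.1314  0.004 ]
 [ 0.6889  0.1294  0.004 ]]
cam in tool [ 0.0832 -0.0003 -0.1185] [[-0.0, -0.946, -0.323], [1.0, 0.0, -0.0], [0.0, -0.323, 0.946]] [[0.967, 0.253, -0.0], [0.253, -0.967, 0.001], [-0.0, -0.002, -1.0]]
```

>>> move_arm(
  deltas=[
    [[1,28.3,-22.8,-2.2,0,0,0],[1,28.3,-22.8,-2.2,0,0,0],[1,28.3,-22.8,-2.2,0,0,0],[1,28.3,-22.8,-2.2,0,0,0],[1,28.3,-22.8,-2.2,0,0,0],[1,28.3,-22.8,-2.2,0,0,0],[1,28.3,-22.8,-2.2,0,0,0],[1,28.3,-22.8,-2.2,0,0,0],[1,28.3,-22.8,-2.2,0,0,0],[1,28.3,-22.8,-2.2,0,0,0]],
  ],
)

```text
clock: 0.98
position: [0.3749, -0.3108, 0.2784]
eef_rot: [3.116, 0.401, -0.0]
force: [0.4, -0.4, -0.2]
gripper_width: 0.0853
grasp_force: 0.0
```

>>> move_arm(
  deltas=[
    [[1,28.3,-22.8,-2.2,0,0,0],[1,28.3,-22.8,-2.2,0,0,0],[1,28.3,-22.8,-2.2,0,0,0],[1,28.3,-22.8,-2.2,0,0,0],[1,28.3,-22.8,-2.2,0,0,0],[1,28.3,-22.8,-2.2,0,0,0],[1,28.3,-22.8,-2.2,0,0,0],[1,28.3,-22.8,-2.2,0,0,0],[1,28.3,-22.8,-2.2,0,0,0],[1,28.3,-22.8,-2.2,0,0,0]],
  ],
)

```text
clock: 1.82
position: [0.591, -0.0189, 0.3002]
eef_rot: [-3.116, -0.4, 0.001]
force: [-0.2, -0.1, 0.1]
gripper_width: 0.0853
grasp_force: 0.0
```

>>> move_arm(
  deltas=[
    [[1,0,0,0,0,0,-0.12],[1,0,0,0,0,0,-0.12],[1,0,0,0,0,0,-0.12],[1,0,0,0,0,0,-0.12],[1,0,0,0,0,0,-0.12],[1,0,0,0,0,0,-0.12],[1,0,0,0,0,0,-0.12],[1,0,0,0,0,0,-0.12],[1,0,0,0,0,0,-0.12],[1,0,0,0,0,0,-0.12]],
  ],
)

```text
clock: 2.65
position: [0.5902, -0.0204, 0.3]
eef_rot: [-2.339, -2.097, 0.001]
force: [0.2, 0.8, 0.6]
gripper_width: 0.0852
grasp_force: 0.0
```

>>> move_arm(
  deltas=[
    [[1,0,0,0,0,0,-0.115],[1,0,0,0,0,0,0],[1,0,0,0,0,0,0]],
  ],
)

```text
clock: 2.9
position: [0.5902, -0.0204, 0.3]
eef_rot: [-2.225, -2.217, 0.0]
force: [-0.3, -0.1, -0.6]
gripper_width: 0.0853
grasp_force: 0.0
```

Run:
```python
from h import *
W=get_calibration("wrist"); im=read_camera("wrist")[:,:,::-1]; cv2.imwrite("pics/w1.png",im)
import pickle; pickle.dump(W,open("w1.pkl","wb"))
p=proj(W,[[.6,.053,.062],[.603,.143,.16],[.555,.013,.107],[.555,.093,.107],[.46,.053,.1]]).round(0);print(p)
cv2.imwrite("pics/w1c.png",cv2.resize(im[0:240,180:500],(800,600),interpolation=2))
```

```text
[[326. 117.]
 [334.   5.]
 [287. 155.]
 [284.  79.]
 [202. 119.]]
```

View pics/w1c.png

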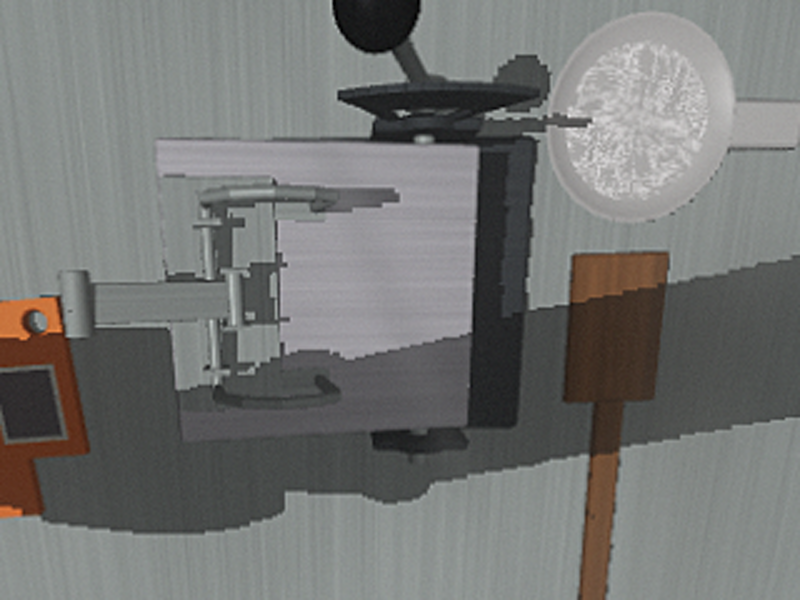

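Run:
```python
from h import *
import pickle; W=pickle.load(open("w1.pkl","rb"))
f=lambda l:[(180+x/2.5,y/2.5) for x,y in l]
print("pins",onz(W,f([(424,140),(420,430)]),.052).round(4))
print("front corners",onz(W,f([(477,147),(468,427)]),.054).round(4))
print("back corners",onz(W,f([(157,140),(182,440)]),.098).round(4))
print("foot front",onz(W,f([(536,140),(518,425)]),.006).round(4))
print("knob",onz(W,f([(376,9)]),.161).round(4))
for z in(.12,.13,.14,.15): print("tip",z,onz(W,f([(76,303)]),z).round(4), onz(W,f([(74,270),(76,337)]),z)[:,1].round(4))
```

```text
pins [[ 0.6279  0.1231  0.052 ]
 [ 0.6301 -0.0186  0.052 ]]
front corners [[ 0.6531  0.1197  0.054 ]
 [ 0.6557 -0.0166  0.054 ]]
back corners [[ 0.5112  0.1162  0.098 ]
 [ 0.5118 -0.0128  0.098 ]]
foot front [[ 0.6931  0.1306  0.006 ]
 [ 0.6947 -0.0259  0.006 ]]
knob [[0.6003 0.1434 0.161 ]]
tip 0.12 [[0.4773 0.0513 0.12  ]] [0.0645 0.0374]
tip 0.13 [[0.4811 0.0517 0.13  ]] [0.0644 0.0383]
tip 0.14 [[0.4849 0.0521 0.14  ]] [0.0644 0.0391]
tip 0.15 [[0.4887 0.0525 0.15  ]] [0.0643 0.04  ]
```

The wrist view shows the knob at crop (376,10), the ring lever roll at (76,303), both posts under shut arches, and the pivot pins at (424,140) and (420,430). The yaw is about 0. The knob is at about (0.600, 0.143, 0.162), so I'll grasp it from above.

>>> move_arm(
  deltas=[
    [[1,40,2.5,0,0,0,0],[1,41,2.5,0,0,0,0],[1,41,2.5,0,0,0,0],[1,41,2.5,0,0,0,0],[1,0,0,35,0,0,0],[1,0,0,35,0,0,0],[1,0,0,35,0,0,0],[1,0,0,27,0,0,0],[1,0,0,0,0,0,0]],
  ],
)

```text
clock: 3.7
position: [0.5973, 0.1412, 0.1619]
eef_rot: [-2.221, -2.215, 0.014]
force: [-0.1, -0.8, -1.5]
gripper_width: 0.0853
grasp_force: 0.0
```

>>> move_arm(
  deltas=[
    [[-1,0,0,0,0,0,0],[-1,0,0,0,0,0,0],[-1,0,0,0,0,0,0],[-1,0,0,0,0,0,0],[-1,0,0,0,0,0,0],[-1,0,0,0,0,0,0]],
  ],
  grip_force=40,
)

```text
clock: 4.2
position: [0.6006, 0.1431, 0.1701]
eef_rot: [2.221, 2.221, 0.002]
force: [-4.1, -1.3, 6.5]
gripper_width: 0.0256
grasp_force: 38.8
```

>>> move_arm(
  deltas=[
    [[-1,0,-3,0.6,0,0,0],[-1,0,-3,0.6,0,0,0],[-1,0,-3,0.7,0,0,0],[-1,0,-3,0.8,0,0,0],[-1,0,-3,0.9,0,0,0],[-1,0,0,0,0,0,0]],
  ],
)

```text
clock: 4.7
position: [0.5884, 0.143, 0.1677]
eef_rot: [2.219, 2.216, 0.011]
force: [6.7, 0.3, 4.7]
gripper_width: 0.0257
grasp_force: 39.4
```

>>> move_arm(
  deltas=[
    [[-1,0,-3,1.1,0,0,0],[-1,0,-3,1.2,0,0,0],[-1,0,-3,1.2,0,0,0],[-1,0,-3,1.2,0,0,0],[-1,0,0,0,0,0,0]],
  ],
)

```text
clock: 5.12
position: [0.5781, 0.1429, 0.1637]
eef_rot: [2.218, 2.214, 0.016]
force: [13.2, 1.0, 3.4]
gripper_width: 0.0259
grasp_force: 40.8
```

>>> move_arm(
  deltas=[
    [[-1,0,-3,1,0,0,0],[-1,0,-3,1,0,0,0],[-1,0,0,0,0,0,0]],
  ],
)

```text
clock: 5.37
position: [0.5777, 0.1429, 0.1638]
eef_rot: [2.216, 2.207, 0.033]
force: [35.5, 4.0, -2.2]
gripper_width: 0.0257
grasp_force: 41.5
```

The plate is on its stop: the knob stalled at x=0.5777, which puts the stand origin at about (0.6067, 0.051). I'll release, go up and turn the tool to yaw 0.

>>> move_arm(
  deltas=[
    [[-1,0,8,0,0,0,0],[1,0,0,0,0,0,0],[1,0,0,0,0,0,0],[1,0,0,0,0,0,0],[1,0,0,0,0,0,0],[1,0,0,-40,0,0,0],[1,0,0,-40,0,0,0],[1,0,0,-40,0,0,0]],
  ],
)

```text
clock: 6.03
position: [0.5745, 0.1426, 0.2788]
eef_rot: [-2.22, -2.221, 0.003]
force: [1.4, 0.9, 0.4]
gripper_width: 0.0856
grasp_force: 0.0
```

>>> move_arm(
  deltas=[
    [[1,-30.5,-36,0,0,0,0],[1,-30.5,-36,0,0,0,0],[1,-30.5,-36,0,0,0,0],[1,0,0,0,0,0,0.123],[1,0,0,0,0,0,0.123],[1,0,0,0,0,0,0.123],[1,0,0,0,0,0,0.123],[1,0,0,0,0,0,0.123],[1,0,0,0,0,0,0.123],[1,0,0,0,0,0,0.123]],
  ],
)

```text
clock: 6.87
position: [0.4797, 0.062, 0.2778]
eef_rot: [2.949, 1.083, -0.0]
force: [-0.1, -0.3, 0.5]
gripper_width: 0.0852
grasp_force: 0.0
```

>>> move_arm(
  deltas=[
    [[0,0,0,0,0,0,0.123],[0,0,0,0,0,0,0.123],[0,0,0,0,0,0,0.123],[0,0,0,0,0,0,0.123],[0,0,0,0,0,0,0.123],[0,0,0,0,0,0,0.09],[0,0,0,0,0,0,0],[0,0,0,0,0,0,0]],
  ],
)

```text
clock: 7.53
position: [0.4798, 0.062, 0.2779]
eef_rot: [3.141, 0.013, -0.0]
force: [-0.3, -0.2, -0.7]
gripper_width: 0.0428
grasp_force: 0.0
```

Run:
```python
from h import *
s=monitor.observe(); print(s["position"],s["joints"].round(2))
W=get_calibration("wrist"); im=read_camera("wrist")[:,:,::-1]; cv2.imwrite("pics/w2.png",im)
import pickle; pickle.dump(W,open("w2.pkl","wb"))
cv2.imwrite("pics/s2.png",read_camera("scene")[:,:,::-1]);cv2.imwrite("pics/d2.png",read_camera("side")[:,:,::-1])
print(proj(W,[[.467,.051,.096],[.572,.011,.107],[.572,.091,.107],[.6067,.051,.062]]).round())
cv2.imwrite("pics/w2c.png",im[:, 100:560])
```

```text
[0.47975198 0.06204324 0.27789552] [ 0.41  0.11 -0.65  1.68  0.07  1.37 -1.81]
[[328. 197.]
 [371.  99.]
 [290.  98.]
 [330.  67.]]
```

View pics/w2.png

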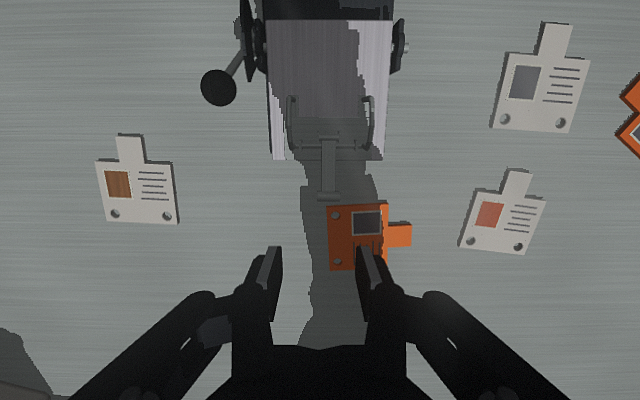

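The wrist view shows the roll at (328,196), where the estimate predicted it. The white boards are at (137,190), (500,222) and (545,88), all with their tabs towards +x. The orange decoys are at (370,235) and (635,125). I'll pinch the roll by its ends.

>>> move_arm(
  deltas=[
    [[-0.1,-12.6,11,0,0,0,0],[-0.1,0,0,35,0,0,0],[-0.1,0,0,35,0,0,0],[-0.1,0,0,35,0,0,0],[-0.1,0,0,35,0,0,0],[-0.1,0,0,20,0,0,0],[-0.1,0,0,16,0,0,0],[-0.1,0,0,0,0,0,0]],
  ],
)

```text
clock: 8.35
position: [0.4651, 0.0505, 0.0989]
eef_rot: [-3.141, -0.01, 0.009]
force: [-0.6, 0.1, -1.4]
gripper_width: 0.0386
grasp_force: 0.0
```

>>> move_arm(
  deltas=[
    [[-1,0,0,0,0,0,0],[-1,0,0,0,0,0,0],[-1,0,0,0,0,0,0],[-1,0,0,0,0,0,0],[-1,0,0,0,0,0,0]],
  ],
  grip_force=25,
)

```text
clock: 8.77
position: [0.4673, 0.051, 0.1026]
eef_rot: [3.141, 0.008, 0.0]
force: [-3.1, 1.2, -1.9]
gripper_width: 0.0254
grasp_force: 25.1
```

>>> move_arm(
  deltas=[
    [[-1,1.5,0,-6,0,0,0],[-1,2.3,0,-6.3,0,0,0],[-1,3.1,0,-6.1,0,0,0],[-1,3.6,0,-5.6,0,0,0],[-1,4.0,0,-5.2,0,0,0],[-1,4.5,0,-4.8,0,0,0],[-1,4.9,0,-4.3,0,0,0],[-1,5.4,0,-3.8,0,0,0],[-1,5.9,0,-3.2,0,0,0]],
  ],
)

```text
clock: 9.52
position: [0.5037, 0.0512, 0.1484]
eef_rot: [-3.141, -0.008, -0.002]
force: [-2.5, 1.7, 1.7]
gripper_width: 0.0255
grasp_force: 25.2
```

>>> move_arm(
  deltas=[
    [[-1,6,0,-2.7,0,0,0],[-1,6.3,0,-2.1,0,0,0],[-1,5,0,-1,0,0,0],[-0.1,0,0,0,0,0,0],[-0.1,0,0,0,0,0,0],[-0.1,0,0,0,0,0,0],[-0.1,0,0,-20,0,0,0],[-0.1,0,0,-40,0,0,0],[-0.1,0,0,-40,0,0,0],[-0.1,0,0,-25,0,0,0]],
  ],
)

```text
clock: 10.35
position: [0.5203, 0.0512, 0.2817]
eef_rot: [3.141, 0.008, 0.005]
force: [1.2, 0.1, -1.3]
gripper_width: 0.0382
grasp_force: 0.0
```

Run:
```python
from h import *
W=get_calibration("wrist"); im=read_camera("wrist")[:,:,::-1]; cv2.imwrite("pics/w3.png",im)
import pickle; pickle.dump(W,open("w3.pkl","wb"))
d=read_camera("side")[:,:,::-1];D=get_calibration("side")
s=monitor.observe();print(s["position"],s["force"])
print(proj(D,[[.572,.091,.107],[.572,.011,.107]]).round(),proj(W,[[.572,.091,.107],[.572,.011,.107]]).round())
C=np.vstack([cv2.resize(d[185:285,220:360],(0,0),fx=3,fy=3,interpolation=2),cv2.resize(im[0:210,210:490],(0,0),fx=1.5,fy=1.5)[:290]]) if 0 else None
A=cv2.resize(d[185:285,225:345],(400,333),interpolation=2);B=cv2.resize(im[0:333,120:520],(400,333));cv2.imwrite("pics/c3.png",np.hstack([A,B]))
```

```text
[0.52180497 0.05153931 0.28307421] [ 0.95645799  0.74752824 -0.0415221 ]
[[282. 226.]
 [307. 211.]] [[281. 140.]
 [357. 141.]]
```

View pics/c3.png

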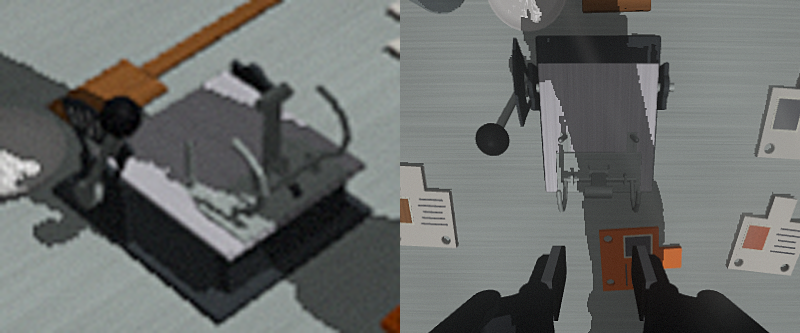

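The rings are wide open. The post tips show at wrist pixels of about (282,137) and (355,136), and the lever is up. Next I'll measure the boards from w2/w3 with rectangle fits, and check the post tips.

```bash
cat >> h.py <<'E'
def boards(cal,im,seeds,z=.008):
    out=[]
    hsv=cv2.cvtColor(im,cv2.COLOR_BGR2HSV); g=cv2.cvtColor(im,cv2.COLOR_BGR2GRAY)
    for (x,y) in seeds:
        x0,y0=max(0,x-75),max(0,y-75);sub=g[y0:y+75,x0:x+75]
        t,_=cv2.threshold(sub,0,255,cv2.THRESH_OTSU); bg=np.median(sub)
        m=((sub.astype(int)>bg+18)*255).astype(np.uint8)
        cs=cv2.findContours(m,cv2.RETR_EXTERNAL,cv2.CHAIN_APPROX_NONE)[0]
        cs=[c for c in cs if cv2.contourArea(c)>800]
        c=min(cs,key=lambda c:-cv2.pointPolygonTest(c,(float(x-x0),float(y-y0)),True))
        c=c[:,0]+[x0,y0]; P=onz(cal,c,z)[:,:2]*1000
        (cx,cy),(w,h),_=r=cv2.minAreaRect(P.astype(np.float32)); b=cv2.boxPoints(r)
        e=[b[1]-b[0],b[2]-b[1]]; L=max(e,key=np.linalg.norm); L=L/np.linalg.norm(L)
        if (P-[cx,cy])@L @ np.ones(len(P))>0 and 0: L=-L
        # tab side: narrow end
        q=(P-[cx,cy])@L; n=np.array([-L[1],L[0]]); s=(P-[cx,cy])@n
        hi=np.ptp(s[q>45]);lo=np.ptp(s[q<-45])
        if hi>lo: L=-L
        o=np.array([cx,cy])-18.5*L
        out.append((o,np.arctan2(L[1],L[0]),sorted((w,h)),sorted((hi,lo)),c))
    return out
def rep(bs):
    for o,a,wh,hl,c in bs: print("origin",o.round(1),"yaw",round(a,3),"size",np.round(wh,1),"ends",np.round(hl,1),"grip66",(o+66*np.array([np.cos(a),np.sin(a)])).round(1))
E
python3 - <<'E'
from h import *
import pickle
W=pickle.load(open("w2.pkl","rb"));im=cv2.imread("pics/w2.png")
bs=boards(W,im,[(137,200),(500,225),(545,95)]);rep(bs)
for b in bs: cv2.drawContours(im,[b[4].reshape(-1,1,2)],-1,(0,0,255),1)
w3=cv2.imread("pics/w3.png");A=cv2.resize(w3[110:190,270:370],(500,400),interpolation=2)
B=cv2.resize(im[10:270,90:610],(0,0),fx=.58,fy=.58) 
C=np.zeros((400,800,3),np.uint8);C[:,:500]=A;C[:B.shape[0],500:]=B[:,:300]
cv2.imwrite("pics/c4.png",np.vstack([cv2.resize(A,(800,340)),np.hstack([im[10:260,90:250],im[10:260,440:610],np.zeros((250,470,3),np.uint8)])]))
E
```

```text
origin [441.2 333.3] yaw -0.044 size [109.9 129.2] ends [ 35.8 109.6] grip66 [507.1 330.4]
origin [ 396.  -222.4] yaw -0.125 size [109.3 129.8] ends [ 34.7 109.3] grip66 [ 461.4 -230.6]
origin [ 584.7 -233.1] yaw -0.049 size [109.4 130. ] ends [ 35.1 108.9] grip66 [ 650.6 -236.3]
```

View pics/c4.png

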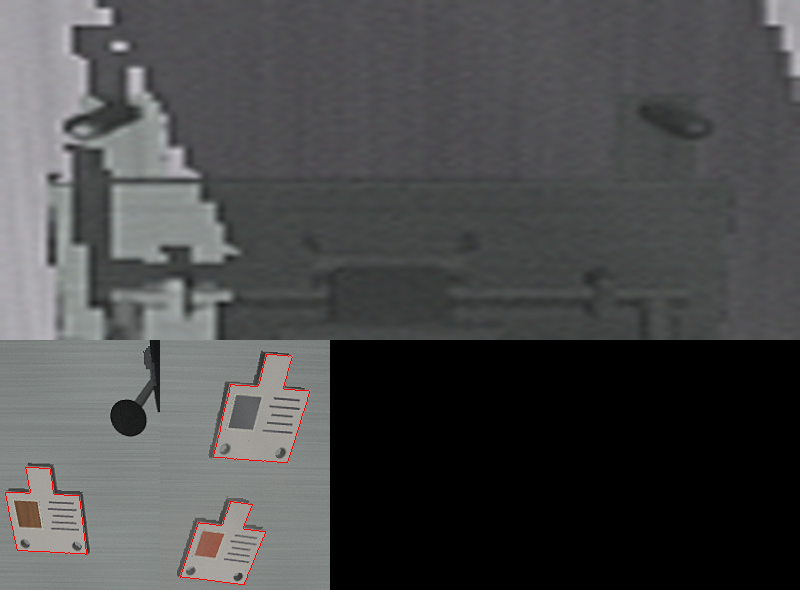

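The contours fit all three white boards (sizes within 3 mm), and the post tips at w3 (280,140) and (357.5,140) match the prediction of (281,140) and (357,141). I'll pick up the far-right board first.

>>> move_arm(
  deltas=[
    [[0.1,14.1,32,17,0,0,0],[0.1,14.1,32,17,0,0,0],[0.1,14.1,32,17,0,0,0],[0.1,14.1,32,17,0,0,0],[0.1,14.1,32,17,0,0,0],[0.1,14.1,32,17,0,0,0],[0.1,14.1,32,17,0,0,0],[0.1,14.1,32,17,0,0,0],[0.1,14.1,32,17,0,0,0.054],[0.1,0,0,0,0,0,0]],
  ],
)

```text
clock: 11.28
position: [0.6452, -0.2453, 0.1175]
eef_rot: [3.138, -0.096, -0.014]
force: [-1.7, -1.9, -1.2]
gripper_width: 0.0472
grasp_force: 0.0
```

```bash
cat > look.py <<'E'
import sys
from h import *
W=get_calibration("wrist"); im=np.ascontiguousarray(read_camera("wrist")[:,:,::-1])
s=monitor.observe(); R=Rot.from_rotvec(s["eef_rot"]).as_matrix()
print(s["position"].round(4),"yaw",np.arctan2(R[1,0],R[0,0]).round(4))
g=[float(v) for v in sys.argv[1:3]]
seed=proj(W,[[g[0]/1e3,g[1]/1e3,.008]])[0].round().astype(int); print("seed",seed)
cv2.imwrite(f"pics/look_{s['clock']:.2f}.png",im)
# no-motion-of-board check with the scene camera
S=get_calibration("scene"); sc=np.ascontiguousarray(read_camera("scene")[:,:,::-1]); cv2.imwrite(f"pics/scn_{s['clock']:.2f}.png",sc)
try: rep(boards(W,im,[tuple(seed)]))
except Exception as e: print(e)
E
python3 look.py 600 -235
```

```text
[ 0.6456 -0.2415  0.1196] yaw -0.0567
seed [311 253]
origin [ 583.5 -241. ] yaw -0.061 size [ 93.2 130. ] ends [35.7 93.2] grip66 [ 649.3 -245. ]
```

>>> move_arm(
  deltas=[
    [[0.1,4.1,-5.2,25,0,0,0],[0.1,0,0,30,0,0,0],[0.1,0,0,20,0,0,0],[0.1,0,0,12,0,0,0],[0.1,0,0,4,0,0,0],[0.1,0,0,2,0,0,0],[0.1,0,0,0,0,0,0],[0.1,0,0,0,0,0,0]],
  ],
)

```text
clock: 12.05
position: [0.6536, -0.2313, 0.034]
eef_rot: [3.14, -0.077, 0.004]
force: [0.4, 0.5, -0.1]
gripper_width: 0.0473
grasp_force: 0.0
```

>>> move_arm(
  deltas=[
    [[0.1,-3.3,5.4,6,0,0,0],[0.1,0,0,4,0,0,0],[0.1,0,0,0,0,0,0],[0.1,0,0,0,0,0,0]],
  ],
)

```text
clock: 12.38
position: [0.6491, -0.2379, 0.0227]
eef_rot: [3.139, -0.079, 0.001]
force: [-1.6, -2.7, 4.2]
gripper_width: 0.0471
grasp_force: 2.0
```

>>> move_arm(
  deltas=[
    [[-1,0,0,0,0,0,0],[-1,0,0,0,0,0,0],[-1,0,0,0,0,0,0],[-1,0,0,0,0,0,0],[-1,0,0,0,0,0,0],[-1,0,0,0,0,0,0]],
  ],
  grip_force=60,
)

```text
clock: 12.88
position: [0.6504, -0.2368, 0.0245]
eef_rot: [3.14, -0.078, 0.006]
force: [-1.8, 1.0, 12.6]
gripper_width: 0.0339
grasp_force: 65.2
```

>>> move_arm(
  deltas=[
    [[-1,0,0,-5,0,0,0],[-1,0,0,-15,0,0,0],[-1,0,0,-30,0,0,0],[-1,0,0,-35,0,0,0],[-1,0,0,-35,0,0,0],[-1,0,0,-25,0,0,-0.049],[-1,0,0,0,0,0,0]],
  ],
)

```text
clock: 13.47
position: [0.6518, -0.2369, 0.1754]
eef_rot: [3.139, 0.004, 0.016]
force: [1.5, 0.3, -1.0]
gripper_width: 0.0342
grasp_force: 60.0
```

>>> move_arm(
  deltas=[
    [[-1,2,-20,0,0,0,0],[-1,2.8,-36,0,0,0,0],[-1,2.8,-36,0,0,0,0],[-1,2.8,-36,0,0,0,0],[-1,2.8,-36,0,0,0,0],[-1,2.8,-36,0,0,0,0],[-1,2.8,-36,0,0,0,0],[-1,2.8,-36,0,0,0,0],[-1,1,-16,0,0,0,0],[-1,0,0,0,0,0,0]],
  ],
)

```text
clock: 14.3
position: [0.6706, 0.0591, 0.1673]
eef_rot: [-3.138, -0.013, 0.001]
force: [-0.3, 0.7, -0.4]
gripper_width: 0.0339
grasp_force: 59.9
```

>>> move_arm(
  deltas=[
    [[-1,0,0,0,0,0,0],[-1,0,0,0,0,0,0],[-1,0,0,0,0,0,0]],
  ],
)

```text
clock: 14.55
position: [0.6718, 0.049, 0.167]
eef_rot: [3.14, -0.005, -0.0]
force: [-0.1, -0.9, -0.5]
gripper_width: 0.034
grasp_force: 59.9
```

Run:
```python
from h import *
s=monitor.observe(); R=Rot.from_rotvec(s["eef_rot"]).as_matrix();print(s["position"].round(4),np.arctan2(R[1,0],R[0,0]).round(4),R[:,2].round(3))
ims={}
for n in("scene","side"): ims[n]=np.ascontiguousarray(read_camera(n)[:,:,::-1]); cv2.imwrite(f"pics/{n}_h1.png",ims[n])
S=get_calibration("scene");D=get_calibration("side")
for n,c in(("scene",S),("side",D)): print(n,proj(c,[[.5717,.091,.14],[.5717,.011,.14],[.5717,.091,.107],[.5717,.011,.107],[.6067,.051,.148]]).round().tolist())
A=cv2.resize(ims["scene"][135:255,295:415],(400,400),interpolation=2);B=cv2.resize(ims["side"][165:285,220:340],(400,400),interpolation=2)
cv2.imwrite("pics/h1.png",np.hstack([A,B]))
```

```text
[0.6718 0.049  0.167 ] -0.0031 [-0.    -0.001 -1.   ]
scene [[356.0, 183.0], [335.0, 195.0], [355.0, 190.0], [335.0, 201.0], [353.0, 194.0]]
side [[281.0, 216.0], [307.0, 200.0], [282.0, 226.0], [307.0, 211.0], [284.0, 198.0]]
```

View pics/h1.png

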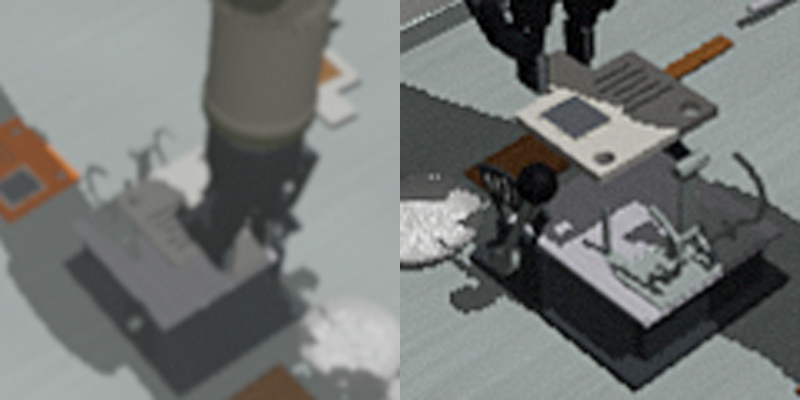

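The side view shows the board held level with its holes at side pixels (281,212) and (307,198), against a prediction of (281,213) and (307,197). It is aligned with the posts, so I'll lower it.

>>> move_arm(
  deltas=[
    [[-1,0.8,-1.5,10,0,0,0],[-1,0,0,12,0,0,0],[-1,0,0,12,0,0,0],[-1,0,0,10,0,0,0],[-1,0,0,6,0,0,0],[-1,0,0,0,0,0,0],[-1,0,0,0,0,0,0]],
  ],
)

```text
clock: 15.23
position: [0.6722, 0.053, 0.1165]
eef_rot: [-3.141, 0.0, 0.002]
force: [-0.4, -0.3, -1.1]
gripper_width: 0.0341
grasp_force: 59.9
```

>>> move_arm(
  deltas=[
    [[-1,0.3,1.2,10,0,0,0],[-1,0,0,8,0,0,0],[-1,0,0,6,0,0,0],[-1,0,0,4,0,0,0],[-1,0,0,0,0,0,0],[-1,0,0,0,0,0,0]],
  ],
)

```text
clock: 15.73
position: [0.6726, 0.0519, 0.0888]
eef_rot: [-3.141, 0.0, 0.001]
force: [0.2, -0.8, -0.3]
gripper_width: 0.0342
grasp_force: 59.9
```

>>> move_arm(
  deltas=[
    [[-1,0,0,2,0,0,0],[0.3,0,0,0,0,0,0],[0.3,0,0,0,0,0,0],[0.3,0,0,0,0,0,0],[0.3,0,0,0,0,0,0],[0.3,0,0,-15,0,0,0],[0.3,0,0,-38,0,0,0],[0.3,0,0,-40,0,0,0],[0.3,0,0,-40,0,0,0],[0.3,0,0,-40,0,0,0]],
  ],
)

```text
clock: 16.57
position: [0.6724, 0.0518, 0.2623]
eef_rot: [-3.141, -0.0, -0.0]
force: [0.1, -0.1, 0.2]
gripper_width: 0.0554
grasp_force: 0.0
```

>>> move_arm(
  deltas=[
    [[0.1,0,0,-20,0,0,0],[0.1,-32,22,0,0,0,0],[0.1,-32,22,0,0,0,0],[0.1,-32,22,0,0,0,0],[0.1,-32,22,0,0,0,0],[0.1,-32,22,0,0,0,0],[0.1,-32,22,0,0,0,0],[0.1,0,0,0,0,0,0],[0.1,0,0,0,0,0,0],[0.1,0,0,0,0,0,0]],
  ],
)

```text
clock: 17.4
position: [0.4811, -0.0799, 0.2808]
eef_rot: [3.141, -0.0, 0.002]
force: [1.1, 0.4, -0.6]
gripper_width: 0.0471
grasp_force: 0.0
```

```bash
python3 look.py 391 -215
python3 - <<'E'
from h import *
D=get_calibration("side");im=np.ascontiguousarray(read_camera("side")[:,:,::-1]);cv2.imwrite("pics/side_3.png",im)
W=cv2.imread(sorted(__import__("glob").glob("pics/look_*"),key=lambda f:float(f[10:-4]))[-1])
cv2.imwrite("pics/p3.png",np.hstack([cv2.resize(im[165:285,220:340],(400,400),interpolation=2),cv2.resize(W,(400,250)) if 0 else cv2.resize(W[:400,100:500],(400,400))]))
rep(boards(D,im,[(237,347)]))
E
```

```text
[ 0.4815 -0.0793  0.2806] yaw 0.0011
seed [406 227]
origin [ 395.7 -221.8] yaw -0.126 size [109.6 130.4] ends [ 34.8 109.4] grip66 [ 461.2 -230.1]
origin [441.6 332.2] yaw -0.051 size [109.1 130.9] ends [ 34.9 109.1] grip66 [507.5 328.8]
```

View pics/p3.png

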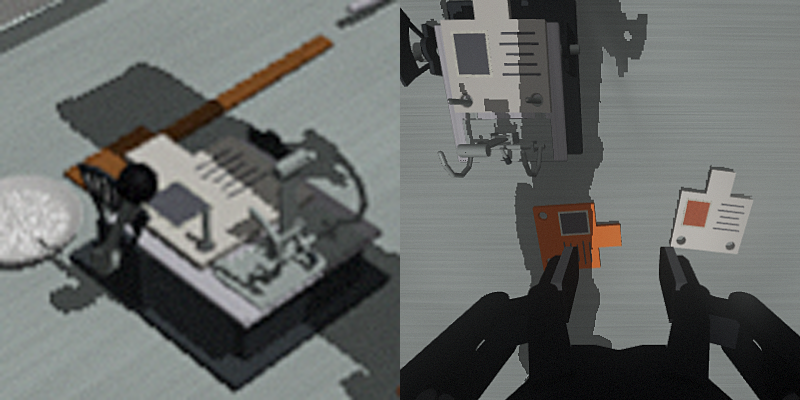

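Board 1 lies flat over both posts. In the wrist view, the next white board (red picture) is at crop (715,210) and has not been moved.

>>> move_arm(
  deltas=[
    [[0.1,-4.1,30.2,26,0,0,0],[0.1,-4.1,30.2,26,0,0,0],[0.1,-4.1,30.2,26,0,0,0],[0.1,-4,30.2,26,0,0,0],[0.1,-4,30.2,26,0,0,0],[0.1,0,0,15,0,0,0.064],[0.1,0,0,25,0,0,0.063],[0.1,0,0,30,0,0,0],[0.1,0,0,25,0,0,0],[0.1,0,0,15,0,0,0]],
  ],
)

```text
clock: 18.38
position: [0.46, -0.2295, 0.0368]
eef_rot: [-3.133, 0.196, 0.005]
force: [-1.0, 0.2, -0.8]
gripper_width: 0.0468
grasp_force: 0.0
```

>>> move_arm(
  deltas=[
    [[0.1,0,0,9,0,0,0],[0.1,0,0,0,0,0,0],[0.1,0,0,0,0,0,0],[0.1,0,0,0,0,0,0]],
  ],
)

```text
clock: 18.72
position: [0.4616, -0.2312, 0.0322]
eef_rot: [3.135, -0.199, 0.003]
force: [0.6, -0.2, 0.6]
gripper_width: 0.0469
grasp_force: 0.0
```

>>> move_arm(
  deltas=[
    [[0.1,0,0,5,0,0,0],[0.1,0,0,2.7,0,0,0],[0.1,0,0,0,0,0,0],[-1,0,0,0,0,0,0],[-1,0,0,0,0,0,0],[-1,0,0,0,0,0,0],[-1,0,0,0,0,0,0],[-1,0,0,0,0,0,0]],
  ],
  grip_force=60,
)

```text
clock: 19.38
position: [0.4611, -0.2314, 0.0245]
eef_rot: [3.135, -0.2, 0.002]
force: [-1.1, 0.8, 6.6]
gripper_width: 0.0339
grasp_force: 63.1
```

>>> move_arm(
  deltas=[
    [[-1,0,0,-5,0,0,0],[-1,0,0,-15,0,0,0],[-1,0,0,-30,0,0,0],[-1,0,0,-35,0,0,0],[-1,0,0,-35,0,0,-0.064],[-1,0,0,-25,0,0,-0.063],[-1,15,0,0,0,0,0],[-1,36,0,0,0,0,0],[-1,36,0,0,0,0,0],[-1,36,0,0,0,0,0]],
  ],
)

```text
clock: 20.22
position: [0.5844, -0.2317, 0.1692]
eef_rot: [3.141, -0.002, 0.001]
force: [1.5, -1.0, -0.3]
gripper_width: 0.0338
grasp_force: 59.9
```

>>> move_arm(
  deltas=[
    [[-1,36,0,0,0,0,0],[-1,36,-10,0,0,0,0],[-1,16,-36,0,0,0,0],[-1,0,-36,0,0,0,0],[-1,0,-36,0,0,0,0],[-1,0,-36,0,0,0,0],[-1,0,-36,0,0,0,0],[-1,0,-36,0,0,0,0],[-1,0,-36,0,0,0,0],[-1,0,-20,0,0,0,0]],
  ],
)

```text
clock: 21.05
position: [0.6705, 0.057, 0.1689]
eef_rot: [-3.139, -0.008, 0.0]
force: [-0.1, 1.0, -0.1]
gripper_width: 0.0341
grasp_force: 59.9
```

>>> move_arm(
  deltas=[
    [[-1,0,0,0,0,0,0],[-1,0,0,0,0,0,0],[-1,0,0,0,0,0,0],[-1,0,0,0,0,0,0]],
  ],
)

```text
clock: 21.38
position: [0.6716, 0.0485, 0.1683]
eef_rot: [3.14, -0.005, -0.0]
force: [0.1, -0.7, -0.8]
gripper_width: 0.0339
grasp_force: 59.9
```

Run:
```python
from h import *
s=monitor.observe(); R=Rot.from_rotvec(s["eef_rot"]).as_matrix();p=s["position"];print(p.round(4),np.arctan2(R[1,0],R[0,0]).round(4))
D=get_calibration("side");im=np.ascontiguousarray(read_camera("side")[:,:,::-1]);cv2.imwrite("pics/side_h2.png",im)
P=proj(D,[[p[0]-.101,p[1]+.04,p[2]-.0165],[p[0]-.101,p[1]-.04,p[2]-.0165]]);print(P.round(1))
cv2.imwrite("pics/h2.png",cv2.resize(im[165:285,220:340],(480,480),interpolation=2)); print(((P-[220,165])*4).round())
```

```text
[0.6716 0.0485 0.1683] -0.0029
[[282.3 211.2]
 [307.9 196. ]]
[[249. 185.]
 [352. 124.]]
```

View pics/h2.png

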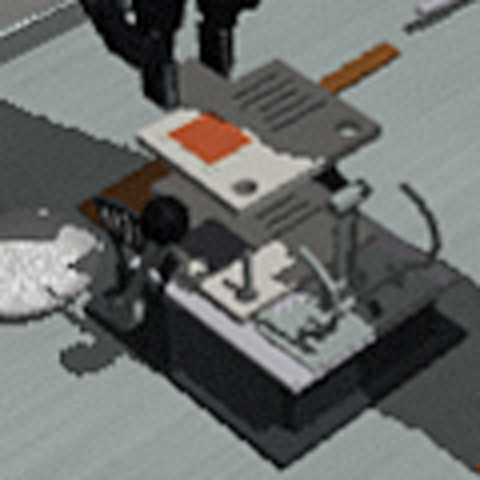

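>>> move_arm(
  deltas=[
    [[-1,0.8,0,10,0,0,0],[-1,0,0,12,0,0,0],[-1,0,0,12,0,0,0],[-1,0,0,10,0,0,0],[-1,0,0,6,0,0,0],[-1,0,0,0,0,0,0],[-1,0,0,0,0,0,0]],
  ],
)

```text
clock: 22.02
position: [0.672, 0.0509, 0.1178]
eef_rot: [-3.141, -0.0, 0.002]
force: [-0.4, -0.3, -1.2]
gripper_width: 0.0343
grasp_force: 59.9
```

>>> move_arm(
  deltas=[
    [[-1,0.3,0,10,0,0,0],[-1,0,0,7,0,0,0],[-1,0,0,5,0,0,0],[-1,0,0,0,0,0,0],[-1,0,0,0,0,0,0]],
  ],
)

```text
clock: 22.43
position: [0.6724, 0.0508, 0.0961]
eef_rot: [-3.142, 0.0, 0.001]
force: [-0.5, -0.1, -1.2]
gripper_width: 0.0342
grasp_force: 59.9
```

>>> move_arm(
  deltas=[
    [[-1,0,0,1,0,0,0],[0.3,0,0,0,0,0,0],[0.3,0,0,0,0,0,0],[0.3,0,0,0,0,0,0],[0.3,0,0,0,0,0,0],[0.3,0,0,-15,0,0,0],[0.3,0,0,-38,0,0,0],[0.3,0,0,-40,0,0,0],[0.3,0,0,-40,0,0,0],[0.3,0,0,-40,0,0,0]],
  ],
)

```text
clock: 23.27
position: [0.6722, 0.0508, 0.2706]
eef_rot: [-3.141, 0.0, -0.0]
force: [1.0, -0.4, 0.7]
gripper_width: 0.0556
grasp_force: 0.0
```

>>> move_arm(
  deltas=[
    [[0.1,0,0,-12,0,0,0],[0.1,-28.4,-27.8,0,0,0,0],[0.1,-28.4,-27.8,0,0,0,0],[0.1,-28.4,-27.8,0,0,0,0],[0.1,-28.4,-27.8,0,0,0,0],[0.1,-28.4,-27.8,0,0,0,0],[0.1,0,0,0,0,0,0],[0.1,0,0,0,0,0,0],[0.1,0,0,0,0,0,0],[0.1,0,0,0,0,0,0]],
  ],
)

```text
clock: 24.1
position: [0.5315, 0.1884, 0.2803]
eef_rot: [3.141, -0.004, 0.0]
force: [0.5, -0.7, 0.1]
gripper_width: 0.047
grasp_force: 0.0
```

```bash
python3 look.py 438 325
python3 - <<'E'
from h import *
D=get_calibration("side");im=np.ascontiguousarray(read_camera("side")[:,:,::-1]);cv2.imwrite("pics/side_4.png",im)
rep(boards(D,im,[(237,347)]))
E
```

```text
[0.5316 0.1884 0.2802] yaw -0.0027
seed [231 229]
origin [441.  332.8] yaw -0.048 size [110.  129.7] ends [ 35.7 108.7] grip66 [506.9 329.7]
origin [441.7 332.2] yaw -0.051 size [109.1 131.2] ends [ 35.  109.1] grip66 [507.7 328.8]
```

>>> move_arm(
  deltas=[
    [[0.1,-4.9,-28.2,26,0,0,0],[0.1,-4.9,-28.2,26,0,0,0],[0.1,-4.9,-28.2,26,0,0,0],[0.1,-5,-28.1,26,0,0,0],[0.1,-5,-28.1,26,0,0,0],[0.1,0,0,15,0,0,0.046],[0.1,0,0,25,0,0,0],[0.1,0,0,30,0,0,0],[0.1,0,0,25,0,0,0],[0.1,0,0,15,0,0,0]],
  ],
)

```text
clock: 25.08
position: [0.5052, 0.329, 0.0368]
eef_rot: [3.138, -0.074, -0.005]
force: [-0.5, -0.7, 0.3]
gripper_width: 0.0468
grasp_force: 0.0
```

>>> move_arm(
  deltas=[
    [[0.1,0,0,8,0,0,0],[0.1,0,0,0,0,0,0],[0.1,0,0,0,0,0,0],[0.1,0,0,0,0,0,0]],
  ],
)

```text
clock: 25.42
position: [0.5069, 0.3312, 0.0338]
eef_rot: [-3.139, 0.073, -0.003]
force: [1.1, -0.0, -0.5]
gripper_width: 0.0475
grasp_force: 0.0
```

>>> move_arm(
  deltas=[
    [[0.1,0.4,1.9,5,0,0,0],[0.1,0,0,4.3,0,0,0],[0.1,0,0,0,0,0,0],[-1,0,0,0,0,0,0],[-1,0,0,0,0,0,0],[-1,0,0,0,0,0,0],[-1,0,0,0,0,0,0],[-1,0,0,0,0,0,0]],
  ],
  grip_force=60,
)

```text
clock: 26.08
position: [0.5069, 0.3293, 0.0245]
eef_rot: [-3.14, 0.072, -0.003]
force: [-1.8, -0.3, 6.8]
gripper_width: 0.0341
grasp_force: 63.0
```

>>> move_arm(
  deltas=[
    [[-1,0,0,-5,0,0,0],[-1,0,0,-15,0,0,0],[-1,0,0,-30,0,0,0],[-1,0,0,-35,0,0,0],[-1,0,0,-35,0,0,-0.049],[-1,0,0,-35,0,0,0],[-1,0,0,-35,0,0,0],[-1,0,0,-10,0,0,0],[-1,36,0,0,0,0,0],[-1,36,0,0,0,0,0]],
  ],
)

```text
clock: 26.92
position: [0.5779, 0.3303, 0.2258]
eef_rot: [-3.14, -0.01, -0.005]
force: [0.1, 0.4, -0.7]
gripper_width: 0.0338
grasp_force: 60.0
```

>>> move_arm(
  deltas=[
    [[-1,36,0,0,0,0,0],[-1,36,0,0,0,0,0],[-1,21,20,0,0,0,0],[-1,0,36,0,0,0,0],[-1,0,36,0,0,0,0],[-1,0,36,0,0,0,0],[-1,0,36,0,0,0,0],[-1,0,36,0,0,0,0],[-1,0,36,0,0,0,0],[-1,0,30,0,0,0,0]],
  ],
)

```text
clock: 27.75
position: [0.6717, 0.0597, 0.2228]
eef_rot: [3.14, 0.001, -0.001]
force: [0.4, -0.4, -1.4]
gripper_width: 0.0341
grasp_force: 60.2
```

>>> move_arm(
  deltas=[
    [[-1,0,12,0,0,0,0],[-1,0,0,30,0,0,0],[-1,0,0,25,0,0,0],[-1,0,0,0,0,0,0],[-1,0,0,0,0,0,0],[-1,0,0,0,0,0,0]],
  ],
)

```text
clock: 28.25
position: [0.6724, 0.0521, 0.1695]
eef_rot: [-3.141, -0.006, -0.002]
force: [0.0, 0.5, -0.6]
gripper_width: 0.0341
grasp_force: 60.2
```

Run:
```python
from h import *
s=monitor.observe(); R=Rot.from_rotvec(s["eef_rot"]).as_matrix();p=s["position"];print(p.round(4),np.arctan2(R[1,0],R[0,0]).round(4))
D=get_calibration("side");im=np.ascontiguousarray(read_camera("side")[:,:,::-1]);cv2.imwrite("pics/side_h3.png",im)
P=proj(D,[[p[0]-.101,p[1]+.04,p[2]-.0165],[p[0]-.101,p[1]-.04,p[2]-.0165]]);print(P.round(1))
cv2.imwrite("pics/h3.png",cv2.resize(im[165:285,220:340],(480,480),interpolation=2)); print(((P-[220,165])*4).round())
```

```text
[0.6724 0.0521 0.1695] 0.0038
[[280.8 211.4]
 [306.6 196.1]]
[[243. 185.]
 [346. 125.]]
```

View pics/h3.png

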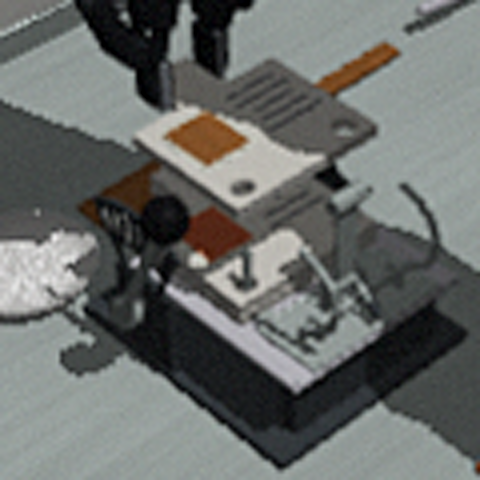

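Two boards are piled up, and the third has its holes at side crop (242,187) and (344,128), as predicted. I'll lower it.

>>> move_arm(
  deltas=[
    [[-1,0.3,0.8,10,0,0,0],[-1,0,0,12,0,0,0],[-1,0,0,12,0,0,0],[-1,0,0,10,0,0,0],[-1,0,0,6,0,0,0],[-1,0,0,0,0,0,0],[-1,0,0,0,0,0,0]],
  ],
)

```text
clock: 28.88
position: [0.672, 0.0504, 0.1175]
eef_rot: [-3.142, -0.005, 0.002]
force: [0.7, 0.3, -0.3]
gripper_width: 0.0341
grasp_force: 60.2
```

>>> move_arm(
  deltas=[
    [[-1,0,0,8,0,0,0],[-1,0,0,6,0,0,0],[-1,0,0,0,0,0,0],[-1,0,0,0,0,0,0]],
  ],
)

```text
clock: 29.22
position: [0.6721, 0.0504, 0.1037]
eef_rot: [-3.142, -0.004, 0.001]
force: [0.1, -0.3, -0.1]
gripper_width: 0.0341
grasp_force: 60.2
```

>>> move_arm(
  deltas=[
    [[-1,0,0,1,0,0,0],[0.3,0,0,0,0,0,0],[0.3,0,0,0,0,0,0],[0.3,0,0,0,0,0,0],[0.3,0,0,0,0,0,0],[0.3,0,0,-15,0,0,0],[0.3,0,0,-38,0,0,0],[0.3,0,0,-40,0,0,0],[0.3,0,0,-40,0,0,0],[0.3,0,0,-40,0,0,0]],
  ],
)

```text
clock: 30.05
position: [0.6719, 0.0504, 0.2783]
eef_rot: [-3.141, -0.005, -0.0]
force: [0.9, 0.2, -0.1]
gripper_width: 0.0553
grasp_force: 0.0
```

>>> move_arm(
  deltas=[
    [[-0.1,-29,-0.6,0,0,0,0],[-0.1,-29,0,0,0,0,0],[-0.1,-29,0,0,0,0,0],[-0.1,-29,0,0,0,0,0],[-0.1,-28.4,0,0,0,0,0],[-0.1,0,0,0,0,0,0],[-0.1,0,0,0,0,0,0],[-0.1,0,0,0,0,0,0]],
  ],
)

```text
clock: 30.72
position: [0.5284, 0.0503, 0.2768]
eef_rot: [3.141, 0.004, 0.002]
force: [0.5, -0.9, 0.1]
gripper_width: 0.0384
grasp_force: 0.0
```

Run:
```python
from h import *
W=get_calibration("wrist"); im=np.ascontiguousarray(read_camera("wrist")[:,:,::-1]); cv2.imwrite("pics/w5.png",im)
s=monitor.observe();print(s["position"].round(4),s["gripper_width"])
d=read_camera("side")[:,:,::-1]
print(proj(W,[[.5277,.051,.148],[.5717,.091,.107],[.5717,.011,.107]]).round())
cv2.imwrite("pics/c5.png",np.hstack([cv2.resize(d[165:285,220:340],(400,400),interpolation=2),cv2.resize(im[30:230,220:420],(400,400))]))
```

```text
[0.5287 0.0504 0.2765] 0.038326315410957865
[[318. 202.]
 [280. 149.]
 [357. 149.]]
```

View pics/c5.png

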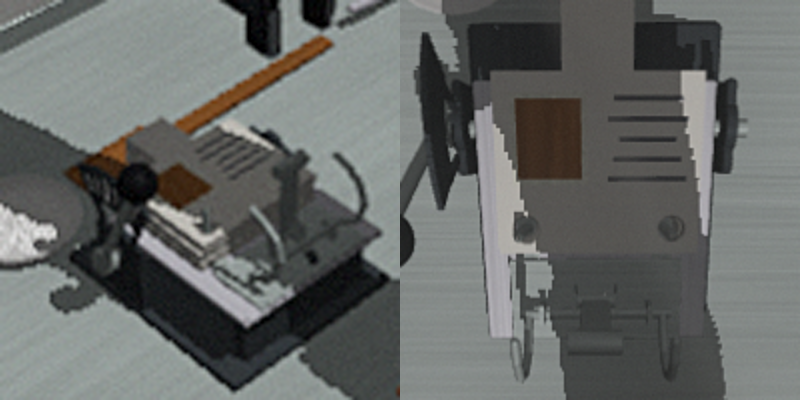

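All three boards lie piled over the posts, and the roll at wrist (317.5,201.5) matches the predicted (318,202). I'll pinch it and swing the lever down.

>>> move_arm(
  deltas=[
    [[-0.1,-1,-0.6,25,0,0,0],[-0.1,0,0,35,0,0,0],[-0.1,0,0,35,0,0,0],[-0.1,0,0,20,0,0,0],[-0.1,0,0,7.5,0,0,0],[-0.1,0,0,0,0,0,0],[-0.1,0,0,0,0,0,0]],
  ],
)

```text
clock: 31.4
position: [0.5278, 0.0515, 0.1543]
eef_rot: [-3.141, -0.005, -0.001]
force: [-0.5, 0.6, 1.1]
gripper_width: 0.0384
grasp_force: 0.0
```

>>> move_arm(
  deltas=[
    [[-1,0,0,0,0,0,0],[-1,0,0,0,0,0,0],[-1,0,0,0,0,0,0],[-1,0,0,0,0,0,0],[-1,0,0,0,0,0,0]],
  ],
  grip_force=30,
)

```text
clock: 31.82
position: [0.5282, 0.0515, 0.1555]
eef_rot: [-3.141, -0.004, -0.006]
force: [0.5, 1.2, 6.7]
gripper_width: 0.0251
grasp_force: 30.0
```

>>> move_arm(
  deltas=[
    [[-1,-8.5,0,1.1,0,0,0],[-1,-8.3,0,2.2,0,0,0],[-1,-8,0,3.2,0,0,0],[-1,-7.4,0,4.2,0,0,0],[-1,-6.9,0,5.2,0,0,0],[-1,-6.1,0,6,0,0,0],[-1,-5.3,0,6.7,0,0,0],[-1,-4.3,0,7.4,0,0,0],[-1,-3.4,0,7.9,0,0,0],[-1,-2.3,0,8.2,0,0,0]],
  ],
)

```text
clock: 32.65
position: [0.4663, 0.051, 0.1021]
eef_rot: [3.141, 0.005, 0.002]
force: [-2.6, 0.3, 3.6]
gripper_width: 0.0254
grasp_force: 34.1
```

>>> move_arm(
  deltas=[
    [[-1,0,0,1,0,0,0],[-1,0,0,1,0,0,0],[-1,0,0,1,0,0,0],[-1,0,0,0,0,0,0]],
  ],
)

```text
clock: 32.98
position: [0.4655, 0.051, 0.0982]
eef_rot: [3.141, 0.005, -0.004]
force: [-4.1, 0.2, 0.1]
gripper_width: 0.0251
grasp_force: 34.0
```

>>> move_arm(
  deltas=[
    [[-0.1,0,0,-2,0,0,0],[-0.1,0,0,0,0,0,0],[-0.1,0,0,0,0,0,0],[-0.1,0,0,0,0,0,0],[-0.1,0,0,-20,0,0,0],[-0.1,0,0,-30,0,0,0],[-1,0,0,0,0,0,0],[-1,0,0,0,0,0,0],[-1,0,0,0,0,0,0],[-1,0,0,0,0,0,0]],
  ],
)

```text
clock: 33.82
position: [0.4659, 0.0508, 0.1497]
eef_rot: [3.142, 0.004, -0.002]
force: [0.1, -0.2, -0.0]
gripper_width: 0.0004
grasp_force: 0.0
```

>>> move_arm(
  deltas=[
    [[-1,1.5,0,10,0,0,0],[-1,0,0,6,0,0,0],[-1,0,0,3,0,0,0],[-1,0,0,2,0,0,0],[-1,0,0,2,0,0,0],[-1,0,0,0,0,0,0]],
  ],
)

```text
clock: 34.32
position: [0.4677, 0.0511, 0.1271]
eef_rot: [-3.141, -0.005, 0.001]
force: [-0.5, 0.6, -1.0]
gripper_width: -0.0002
grasp_force: 0.0
```

>>> move_arm(
  deltas=[
    [[-1,0,0,1,0,0,0],[-1,0,0,1,0,0,0],[-1,0,0,1,0,0,0],[-1,0,0,0,0,0,0],[-1,0,0,0,0,0,0]],
  ],
)

```text
clock: 34.73
position: [0.4681, 0.0512, 0.126]
eef_rot: [3.141, 0.005, 0.001]
force: [-6.9, -0.6, 15.5]
gripper_width: 0.0003
grasp_force: 7.7
```

The lever takes 15 N at its shut height, so it is fully down. Now back to the side lever.

>>> move_arm(
  deltas=[
    [[-1,0,0,-20,0,0,0],[-1,0,0,-38,0,0,0],[1,0,0,-40,0,0,0],[1,0,0,-40,0,0,0],[1,0,0,-18,0,0,0],[1,27.4,-23,0,0,0,0],[1,27.4,-23,0,0,0,0],[1,27.4,-23,0,0,0,0],[1,27.4,-23,0,0,0,0],[1,0,0,0,0,0,-0.121]],
  ],
)

```text
clock: 35.57
position: [0.5794, 0.1481, 0.2783]
eef_rot: [-3.132, -0.194, 0.003]
force: [-2.6, 0.9, -1.0]
gripper_width: 0.085
grasp_force: 0.0
```

>>> move_arm(
  deltas=[
    [[1,0,0,0,0,0,-0.121],[1,0,0,0,0,0,-0.121],[1,0,0,0,0,0,-0.121],[1,0,0,0,0,0,-0.121],[1,0,0,0,0,0,-0.121],[1,0,0,0,0,0,-0.121],[1,0,0,0,0,0,-0.121],[1,0,0,0,0,0,-0.121],[1,0,0,0,0,0,-0.121],[1,0,0,0,0,0,-0.121]],
  ],
)

```text
clock: 36.4
position: [0.5773, 0.1432, 0.2806]
eef_rot: [2.463, 1.95, 0.0]
force: [0.8, 0.2, -0.3]
gripper_width: 0.0854
grasp_force: 0.0
```

>>> move_arm(
  deltas=[
    [[1,0,0,0,0,0,-0.121],[1,0,0,0,0,0,-0.118],[1,0,0,0,0,0,0],[1,0,0,0,0,0,0],[1,0,0,0,0,0,0]],
  ],
)

```text
clock: 36.82
position: [0.5773, 0.1432, 0.2805]
eef_rot: [-2.224, -2.219, -0.0]
force: [-0.8, -0.2, 0.5]
gripper_width: 0.0856
grasp_force: 0.0
```

Run:
```python
from h import *
W=get_calibration("wrist"); im=np.ascontiguousarray(read_camera("wrist")[:,:,::-1]); cv2.imwrite("pics/w6.png",im)
s=monitor.observe();R=Rot.from_rotvec(s["eef_rot"]).as_matrix();print(s["position"].round(4),np.arctan2(R[1,0],R[0,0]).round(4),s["gripper_width"])
D=get_calibration("side");d=read_camera("side")[:,:,::-1]
cv2.imwrite("pics/side6.png",d)
cv2.imwrite("pics/c6.png",np.hstack([cv2.resize(d[165:285,220:340],(400,400),interpolation=2),cv2.resize(im,(400,250)) if 0 else im[:,120:520]]))
print(proj(W,[[.5777,.143,.156]]).round(),proj(D,[[.5777,.143,.156]]).round())
```

```text
[0.5773 0.1433 0.2806] 1.5694 0.08557231841555167
[[319. 203.]] [[262. 219.]]
```

View pics/c6.png

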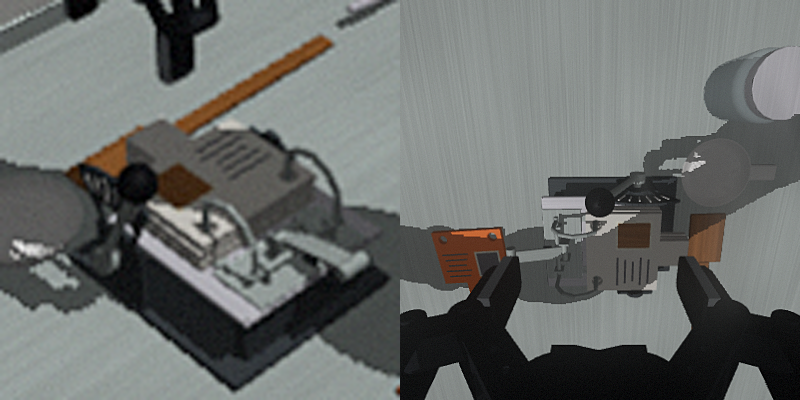

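The rings are shut, with the arches meeting the posts over the pile. The knob at wrist (320,202) matches the prediction, so I'll grasp it and swing it.

>>> move_arm(
  deltas=[
    [[1,0,0.4,35,0,0,0],[1,0,0,35,0,0,0],[1,0,0,30,0,0,0],[1,0,0,14,0,0,0],[1,0,0,4.5,0,0,0],[1,0,0,0,0,0,0],[1,0,0,0,0,0,0]],
  ],
)

```text
clock: 37.5
position: [0.5782, 0.1437, 0.1632]
eef_rot: [2.22, 2.223, 0.002]
force: [0.3, -0.1, 0.3]
gripper_width: 0.0854
grasp_force: 0.0
```

>>> move_arm(
  deltas=[
    [[-1,0,0,0,0,0,0],[-1,0,0,0,0,0,0],[-1,0,0,0,0,0,0],[-1,0,0,0,0,0,0],[-1,0,0,0,0,0,0],[-1,0,0,0,0,0,0],[-1,0,0,0,0,0,0]],
  ],
  grip_force=45,
)

```text
clock: 38.08
position: [0.5783, 0.1434, 0.1628]
eef_rot: [2.219, 2.223, 0.002]
force: [1.7, -0.1, 5.5]
gripper_width: 0.0257
grasp_force: 43.9
```

>>> move_arm(
  deltas=[
    [[-1,0,2.7,-1.2,0,0,0],[-1,0,2.8,-1.2,0,0,0],[-1,0,2.8,-1.1,0,0,0],[-1,0,2.8,-1,0,0,0],[-1,0,2.8,-0.9,0,0,0],[-1,0,2.9,-0.9,0,0,0],[-1,0,2.9,-0.8,0,0,0],[-1,0,2.9,-0.7,0,0,0],[-1,0,2.9,-0.6,0,0,0],[-1,0,3,-0.6,0,0,0]],
  ],
)

```text
clock: 38.92
position: [0.6018, 0.144, 0.1716]
eef_rot: [-2.214, -2.223, 0.012]
force: [-21.6, -4.2, 20.0]
gripper_width: 0.0256
grasp_force: 46.8
```

>>> move_arm(
  deltas=[
    [[-1,0,3,-0.5,0,0,0],[-1,0,3,-0.4,0,0,0],[-1,0,3,-0.3,0,0,0],[-1,0,3,-0.3,0,0,0],[-1,0,3,-0.2,0,0,0],[-1,0,3,-0.1,0,0,0],[-1,0,3,0,0,0,0],[-1,0,3,0,0,0,0],[-1,0,3,0.1,0,0,0],[-1,0,0,0,0,0,0]],
  ],
)

```text
clock: 39.75
position: [0.6298, 0.1456, 0.1738]
eef_rot: [-2.212, -2.224, 0.007]
force: [-17.0, -0.4, 17.8]
gripper_width: 0.0257
grasp_force: 47.9
```

>>> move_arm(
  deltas=[
    [[-1,0,0,0,0,0,0],[-1,0,0,0,0,0,0]],
  ],
)

```text
clock: 39.92
position: [0.6298, 0.1456, 0.1738]
eef_rot: [-2.212, -2.224, 0.006]
force: [-15.6, -0.3, 17.5]
gripper_width: 0.0257
grasp_force: 47.8
```

>>> move_arm(
  deltas=[
    [[-1,0,2.5,0.2,0,0,0],[-1,0,2.5,0.3,0,0,0],[-1,0,2.5,0.3,0,0,0],[-1,0,0,0,0,0,0],[-1,0,-2,-2,0,0,0],[-1,0,-2,-1,0,0,0],[-1,0,0,0,0,0,0],[-1,0,0,0,0,0,0]],
  ],
)

```text
clock: 40.58
position: [0.6342, 0.1458, 0.173]
eef_rot: [-2.212, -2.223, 0.004]
force: [-2.7, 5.8, -5.2]
gripper_width: 0.0255
grasp_force: 46.9
```

Run:
```python
from h import *
s=monitor.observe();print(s["position"].round(4),s["force"].round(1))
for n in("scene","side"): cv2.imwrite(f"pics/{n}7.png",read_camera(n)[:,:,::-1])
```

```text
[0.6342 0.1458 0.173 ] [-2.7  5.8 -5.2]
```

>>> move_arm(
  deltas=[
    [[-1,0,2,0.5,0,0,0],[-1,0,2,0.5,0,0,0],[-1,0,1.2,0.2,0,0,0],[-1,0,1.2,0.2,0,0,0],[-1,0,0,0,0,0,0],[-1,0,-2,-0.5,0,0,0],[-1,0,-2,-0.5,0,0,0],[-1,0,0,0,0,0,0],[-1,0,0,0,0,0,0]],
  ],
)

```text
clock: 41.43
position: [0.6373, 0.1459, 0.1732]
eef_rot: [-2.212, -2.224, 0.001]
force: [-1.3, 6.3, -4.2]
gripper_width: 0.0257
grasp_force: 46.6
```

>>> move_arm(
  deltas=[
    [[1,0,0,0,0,0,0],[1,0,0,0,0,0,0],[1,0,0,0,0,0,0],[1,0,0,0,0,0,0],[1,0,0,0,0,0,0],[1,0,0,-15,0,0,0],[1,0,0,-35,0,0,0],[1,0,0,-40,0,0,0],[1,0,0,-40,0,0,0],[1,0,0,0,0,0,0]],
  ],
)

```text
clock: 42.27
position: [0.6408, 0.1449, 0.3141]
eef_rot: [2.216, 2.219, 0.017]
force: [1.1, 1.4, 0.9]
gripper_width: 0.0852
grasp_force: 0.0
```

>>> move_arm(
  deltas=[
    [[1,-35,-20,0,0,0,0],[1,-35,-20,0,0,0,0],[1,-35,-20,0,0,0,0],[1,-35,-20,0,0,0,0],[1,-35,0,0,0,0,0],[1,-35,0,0,0,0,0],[1,0,0,0,0,0,0],[1,0,0,0,0,0,0],[1,0,0,0,0,0,0],[1,0,0,0,0,0,0]],
  ],
)

```text
clock: 43.1
position: [0.5596, -0.0651, 0.3048]
eef_rot: [-2.217, -2.226, -0.001]
force: [-0.3, 1.3, -0.2]
gripper_width: 0.085
grasp_force: 0.0
```

Run:
```python
from h import *
import pickle
W=get_calibration("wrist"); im=np.ascontiguousarray(read_camera("wrist")[:,:,::-1]); cv2.imwrite("pics/w8.png",im);pickle.dump(W,open("w8.pkl","wb"))
print(monitor.observe()["position"].round(4))
D=get_calibration("side");d=read_camera("side")[:,:,::-1]
A=cv2.resize(d[165:285,220:340],(400,400),interpolation=2);B=im[0:200,200:400];B=cv2.resize(B,(400,400))
cv2.imwrite("pics/c8.png",np.hstack([A,B]))
for t in(26,30,34):
    a=np.radians(t)-.44; X=[.6267+.115*np.sin(a),.143,.052+.115*np.cos(a)]
    c=np.cos(np.radians(t));s=np.sin(np.radians(t)); Y=[[.6267-.125*c+.01*s,.051+q,.052+.125*s+.01*c] for q in(-.068,.068)]
    print(t,"W",((proj(W,[X]+Y)-[200,0])*2+[400,0]).round().tolist(),"D",((proj(D,[X]+Y)-[220,165])/.3).round().tolist())
```

```text
[ 0.5596 -0.0649  0.3048]
26 W [[821.0, -126.0], [563.0, 285.0], [553.0, -4.0]] D [[89.0, 133.0], [370.0, 161.0], [227.0, 252.0]]
30 W [[842.0, -125.0], [570.0, 286.0], [561.0, -10.0]] D [[82.0, 128.0], [365.0, 150.0], [222.0, 241.0]]
34 W [[862.0, -123.0], [578.0, 288.0], [570.0, -16.0]] D [[75.0, 124.0], [360.0, 139.0], [216.0, 229.0]]
```

View pics/c8.png

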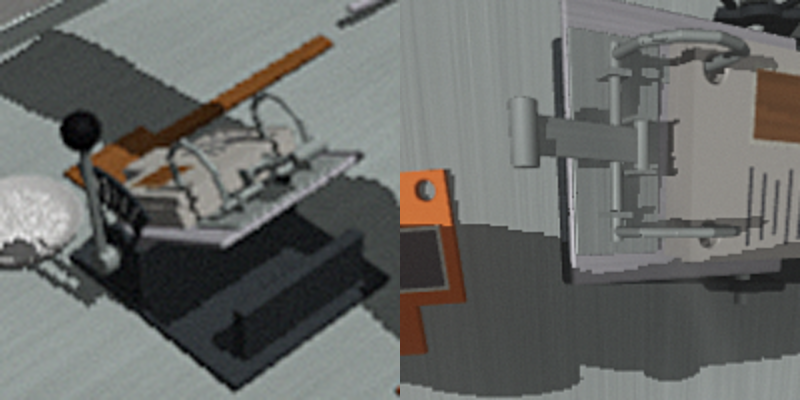

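The knob at side crop (80,131) and the plate corners at (362,153) and (222,245) agree with a 30° tilt (predicted (82,128), (365,150), (222,241)). The boards are on the posts and the rings are shut.

```bash
python3 -c "
from bench import finish_job; print(finish_job())"
```

```text
the job is handed in; nothing more can be done
None
```

I handed the job in at about 43 s: all three white boards are on the posts, the rings are shut, the plate stands at about 30° going by the camera check, and I did not touch the jar, spatula, spoon rest, ladle or orange boards.

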